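# Close the pickle jar: seat the sealing disk, then screw the ring over it

### The arm

A 6-joint arm with a two-finger parallel gripper is mounted at the origin on a cart in front of the work surface, level with it; the furniture and walls round the work are solid. World frame = base frame: x ahead of the robot, y to its left, z up, the work surface at z = 0. Lengths are in mm, angles in degrees, forces in N, time in s.
With the tool pointing down it reaches from about 350 to 850 mm from the base axis. Payload 8.1 kg.
Tool frame: the origin (TCP) lies between the finger pads; the fingertips stand 22 mm ahead of it and the grasp point (between the pads) lies 3 mm ahead of it; z points along the fingers, y is the line along which they close (so a half turn about z gives the same grasp; the last joint's range is limited). The gripper opens to 85 mm and grips with 20 to 120 N. Pads are 22 mm wide; open, the fingers measure 114 mm over their backs; the gripper's body (76 mm by 85 mm) begins 54 mm behind the grasp point. The pads swing forward as they close: fully open they stand 13 mm farther back than shut.
Start: joints at [-68.778, 7.471, 85.268, -0, 87.261, -4.893], TCP at [264.128, -538.741, 253.292] pointing down, gripper open.
Joint ranges: [-169.43, 169.43], [-51.17, 129.36], [1.28, 143.12], [-76.62, 256.62], [0, 156.53], [-152.29, 152.29]. Speed limits (degrees/s): [136.94, 136.94, 159.86, 180, 180, 180].

### API

Orientations are given as [roll, pitch, yaw] about the fixed x, y, z axes, in that order (R = Rz(yaw) Ry(pitch) Rx(roll)).
In Python, from bench import sense, snapshot, calibration, hand_in gives the robot as it stands.
- The arm moves only by the shell command python3 -m crank 'ROWS' [FORCE]. ROWS is JSON, a list of rows, each a list of 5 numbers: the shift along the tool's x, y, z in cm, then the turn about the tool's z in rad, then the finger opening in cm, from 0 to 8.54. A call has 1 to 20 rows; each row is the pose to reach, as a shift and turn from the pose commanded when the call began, along the tool's axes at that moment; what a row does not reach only later rows make up. A row lasts 1/10 s, in which the tool goes at most 50 mm and 8.59 degrees, less where a joint would pass 70% of its speed; a pose out of reach is approached as far as the arm can. A call with a gripper value outside its range is refused whole. The fingers move at their own pace and stop on an object; FORCE is the grip in N (left out, the last holds). Time passes only in rows, so rows that repeat a pose let the fingers close. It gives the time, the measured TCP pose, the force, the opening and the grip force at its end, in the units of the state.
- sense(): the state, without advancing time (a new reading comes with each control period).
- snapshot(name): name is "side" or "top"; returns (picture, depth): 420x560x3 uint8, red, green, blue; 420x560 float32, mm along the optical axis (not along the pixel's ray), 0 where there is no reading.
- calibration(name): a dict with "fovy" (degrees; the focal length in pixels is half the picture's height over the tangent of half this angle, whatever the lens; pixels are square), "cx", "cy" (the principal point, pixels), "rvec" (rotation vector, rad) and "tvec" (3), from world to camera coordinates, as OpenCV has them. Camera axes: x right, y down, z forward; pixel columns grow to the right and rows downward; lengths in mm; the calibration is good to about 2 mm. A picture is of the moment at which its call begins. calibration takes no time and is no camera call.
- hand_in(): hands the job in; it is judged then, once.
The state is a dict: "time": time; "joint_pos": joint angles; "qd": joint speeds; "joint_efforts": joint torques, N m; "tool_pos": TCP position; "tcp_rot": TCP orientation; "ft_force": force on the tool from outside, world axes, zero at the start; "wrist_torque": the same for the moment, N m; "finger_gap": finger opening in mm; "grip_force": force on a finger pad.
Only numpy, scipy, OpenCV 4.12 (cv2) and the standard library are available. Lean on these libraries where they do the work, as an engineer would, in place of code of your own. Each camera call takes 0.05 s, during which the arm holds its last target. There are 200 camera calls.

### The job

Close the jar of pickled onions: first set the white disk, blue knob up, into the jar's mouth so that it lies flat on the orange gasket, and let go of it. Then put the brass ring over the disk, feel for where its lugs drop between the jar's threads, press lightly and screw it clockwise just until it is tight, without forcing it, so that it holds the gasket squeezed after you let go. Be gentle with the glass and leave the other things where they stand.

Things in the scene. Friction and masses are not known exactly. Their poses are not given: they have to be found in the camera images.
- jar: Glass jar of pickled onions, held fast in a fixed wooden block (116 mm square, 22 mm high, with a collar 98 mm in diameter up to 42 mm height). Origin on the jar's axis at worktop height, z up. 80 mm in diameter up to 82 mm height, then it narrows to a straight neck, 44 mm outside, 36 mm bore, from 102 mm height to the glass lip at 125 mm.
- jar_lip (a point): Centre of the jar's mouth at the height of the glass lip (125 mm above the worktop), z up, on the jar's axis. Around it on the lip lies the orange gasket, 43 mm outside, 36.6 mm inside; when free its top is 4 mm above this point. The disk seated on the free gasket has its origin 3 mm below this point.
- jar_thread (a point): Point on the jar's axis 4.5 mm below the lip. Round it on the neck stand 4 equal thread segments, 90 deg apart, 52 mm over all, each 36 deg wide, the gaps 54 deg. Their angle to the jar's x axis differs each time and is not measured: look or feel. Underside: entered clockwise (seen from above), slopes down 1.5 mm in 14 deg to this height, then level to a hard stop in the last 7 deg (3.5 mm deep).
- gasket (a joint): How far the orange rubber gasket ring on the jar's lip is squeezed down, m: 0 free (its top 4 mm above the lip), 0.0045 at most. It is springy, 2.6 N per mm. About 0.003 when the ring is screwed tight; a disk and ring merely lying on it squeeze it under 0.0005.
- disk: White sealing disk with a blue knob, 40 g. Origin at the centre of its underside, z up through the knob. From below: a plug 34 mm in diameter, 7 mm high, foot bevelled (goes into the mouth); a flange 40 mm in diameter from 7 to 10.5 mm (rests on the gasket); a round knob 16 mm in diameter from 10.5 to 30.5 mm to grip it by. Starts standing on its plug on the worktop, knob up.
- ring: Brass screw ring, knurled, 62 mm outside, 16 mm high, 60 g. Origin at the centre of its underside, z up. Flat top from 12 to 16 mm with a 30 mm hole (the disk's knob passes through); skirt 54.4 mm inside; at the bottom four inward lugs (0 to 3 mm high, 16 deg wide, 90 deg apart, the first on +x) reach in to 46.4 mm diameter. Starts lying flat on the worktop, right way up.
- ring_top (a point): Centre of the ring's top face, 16 mm above ring. Over the seated disk, height of the ring's underside to the lip: -1.5 to 0 mm with lugs on top of the threads; -4.5 mm with lugs in the gaps, lying on the disk; it enters under the threads when pressed 1.5 mm further (4 N or more); -7.5 mm screwed tight. Turn to find a gap: 52 deg at most; from gap to stop 29 to 67 deg clockwise.
- tumbler: Clear drinking glass, 81 mm wide, 91 mm high, bystander; origin at its underside.
- salt_mill: Wooden salt mill, 58 mm wide, 130 mm high, bystander; origin at its underside.
- honey_jar: Honey jar with a grey lid, 71 mm wide, 110 mm high, bystander; origin at its underside.
- pepper_mill: Wooden pepper mill, 58 mm wide, 150 mm high, bystander; origin at its underside.
- apple: Red apple, 72 mm wide, 63 mm high, bystander; origin at its underside.
- tomato_tin: Low food tin, 75 mm wide, 58 mm high, bystander; origin at its underside.
- garlic_bulb: Garlic bulb, 60 mm wide, 58 mm high, bystander; origin at its underside.
Not all that is in view belongs to the job. Of the things that look like the ring, the middle-sized one is meant.

How it is judged:
By the outcome, as a careful person would: the job done as asked, in the order asked, and still so for the second after the job is handed in, with the robot touching nothing.
It also fails if it takes over 72 s, if anything falls off the work surface, if the arm or the gripper's body presses on something with over 40 N, if the wrist force passes 120 N, or if a joint passes its speed limit or range.

## Working session

There is one attempt and no reset: what is moved stays moved. The work goes in short steps, Python scripts to look and compute and a shell command to move; the robot and the scene stay as the last step left them, time stands still between calls to the robot, and variables do not carry over. Pictures are saved under pics/ and viewed, at most 10 in all, crops included, and the job is handed in when it is done.

```bash
mkdir -p pics; cat > h.py <<'E'
import numpy as np, cv2
from bench import sense, snapshot, calibration
def cam(n):
    c=calibration(n); R=cv2.Rodrigues(np.array(c["rvec"],float))[0]; t=np.array(c["tvec"],float).ravel()
    f=210/np.tan(np.radians(c["fovy"]/2)); return R,t,f,c["cx"],c["cy"]
def cloud(n,D):
    R,t,f,cx,cy=cam(n); v,u=np.mgrid[:420,:560]
    P=np.stack([(u-cx)/f*D,(v-cy)/f*D,D],-1)
    return (P-t)@R
def ray(n,u,v,z):
    R,t,f,cx,cy=cam(n); o=-R.T@t; d=R.T@np.array([(u-cx)/f,(v-cy)/f,1]); return o+d*(z-o[2])/d[2]
def proj(n,p):
    R,t,f,cx,cy=cam(n); q=R@np.array(p,float)+t; return q[0]/q[2]*f+cx,q[1]/q[2]*f+cy
E
python3 - <<'E'
from h import *
for n in("side","top"):
    p,d=snapshot(n); cv2.imwrite(f"pics/{n}0.png",p[:,:,::-1]); np.savez(f"{n}0.npz",p=p,d=d)
    print(calibration(n)); R,t,*_=cam(n); print(-R.T@t, R[2])
print(sense())
E
```

```text
{'fovy': 56.58043405854557, 'cx': 278.6362590482131, 'cy': 214.31273030285257, 'rvec': array([ 0.90431432, -2.25606447,  1.31025837]), 'tvec': array([ 331.6159121 ,  286.04033638, 1010.54884148])}
[-272.86576491  759.61105054  749.35470536] [ 0.60304394 -0.62611572 -0.49428445]
{'fovy': 47.97457365342039, 'cx': 275.42643455361383, 'cy': 212.9963752515919, 'rvec': array([ 2.11980451, -2.16519883,  0.15037531]), 'tvec': array([ -52.45879513,  490.16268026, 1404.38895851])}
[ 278.96848311  -69.44152692 1460.36782519] [ 0.14580627  0.00459025 -0.98930251]
{'time': 0.1, 'joint_pos': array([-6.87777122e+01,  7.51153664e+00,  8.53235928e+01, -1.40370060e-04,
        8.72601310e+01, -4.89100003e+00]), 'qd': array([ 0.06519689, -0.01678724, -0.21061826,  0.01927957,  0.02555808,
        0.07207793]), 'joint_efforts': array([ 7.41863983e-05, -5.70949030e+01, -5.01941943e+01, -3.74048705e-04,
        8.16924556e-03, -3.48953165e-05]), 'tool_pos': array([ 263.96248763, -538.31238049,  252.33610753]), 'tcp_rot': array([-1.79905075e+02, -7.98224905e-03,  2.61132881e+01]), 'ft_force': array([-0.91033937,  0.55667541,  0.37634826]), 'wrist_torque': array([-0.02875748,  0.00576488,  0.02010885]), 'grip_force': 0.0, 'finger_gap': 85.44633210734669}
```

View pics/top0.png

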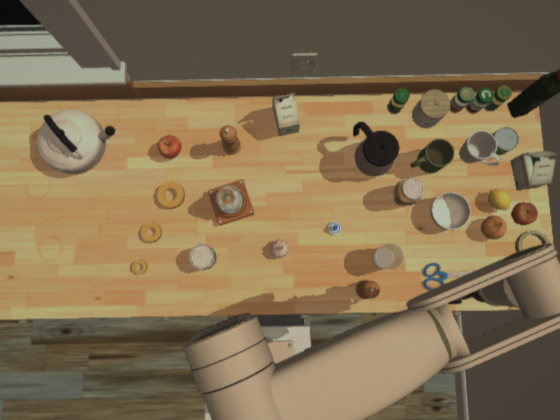

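View pics/side0.png

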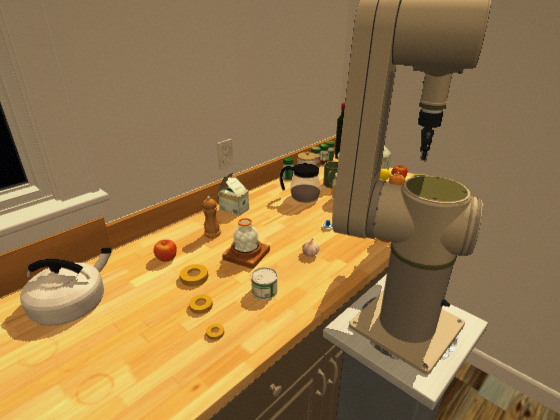

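The top view shows the disk at (334,228), the jar at (229,200), and three rings at (170,195), (150,232) and (139,267), so the middle one is (150,232). The tin is at (202,257) and the garlic at (279,248).

```bash
python3 - <<'E'
from h import *
def blob(n,m,c,r,z):
    v,u=np.nonzero(m); k=np.hypot(u-c[0],v-c[1])<r; u,v=u[k],v[k]
    (a,b),rad=cv2.minEnclosingCircle(np.stack([u,v],1).astype(np.float32))
    print(n,"px",(u.min()+u.max())/2,(v.min()+v.max())/2,"n",len(u),"enc",a,b,rad,"->",ray(n,a,b,z).round(1), "mean",ray(n,u.mean(),v.mean(),z).round(1))
S={}
for n in("side","top"):
    z=np.load(n+"0.npz"); S[n]=(cv2.cvtColor(z["p"],cv2.COLOR_RGB2HSV),cloud(n,z["d"]),z["p"])
for n,c,rs in(("top",(334,228),(( 150,232),(170,195),(139,267))),("side",(327,225),((201,304),(194,274),(215,331)))):
    h,P,p=S[n]; H,s,V=[h[...,i].astype(int) for i in range(3)]
    blue=(H>95)&(H<130)&(s>90)&(V>40); blob(n,blue,c,12,30.5 if n=="top" else 22)
    br=(P[...,2]>6)&(P[...,2]<40)
    for q in rs: blob(n,br,q,18,16)
    for q in rs[:1]:
        k=br&(np.hypot(*(np.mgrid[:420,:560]-np.array(q[::-1])[:,None,None]))<18)
        print("ptmean",P[k].mean(0),P[k].min(0),P[k].max(0))
    # jar: lid of gasket orange points above z=115
    q=(229,200) if n=="top" else (245,228)
    k=(P[...,2]>116)&(P[...,2]<140)&(np.hypot(*(np.mgrid[:420,:560]-np.array(q[::-1])[:,None,None]))<25)
    print("jar hi",k.sum(),P[k].mean(0) if k.any() else 0,P[k].min(0),P[k].max(0))
    q=np.array(q); v0,u0=q[1],q[0]
    x0,y0,w=(u0-30,v0-30,60); cv2.imwrite(f"pics/c_{n}.png",cv2.resize(p[y0:y0+w,x0:x0+w,::-1],(600,600),interpolation=cv2.INTER_CUBIC))
# wooden block top z~22 by height
h,P,p=S["top"]; k=(abs(P[...,2]-22)<5)&(np.hypot(*(np.mgrid[:420,:560]-np.array((201,231))[:,None,None]))<30)
v,u=np.nonzero(k); r=cv2.minAreaRect(np.stack([u,v],1).astype(np.float32)); print(r,ray("top",*r[0],22))
E
cd pics; python3 -c "
import cv2,numpy as np
cv2.imwrite('c2.png',cv2.resize(np.hstack([cv2.imread('c_top.png'),cv2.imread('c_side.png')]),(800,400)))"
```

```text
top px 335.0 227.0 n 15 enc 334.8999938964844 227.10000610351562 2.102471351623535 -> [ 442.4 -243.    30.5] mean [ 442.1 -242.7   30.5]
top px 150.5 228.0 n 272 enc 150.33355712890625 232.0074462890625 17.39825439453125 -> [441.  323.9  16. ] mean [443.5 322.6  16. ]
top px 169.0 194.0 n 464 enc 169.78125 196.5 16.9665470123291 -> [550.9 265.2  16. ] mean [558.5 262.8  16. ]
top px 139.5 266.5 n 143 enc 139.0 267.5 17.327821731567383 -> [333.  356.5  16. ] mean [337.7 356.4  16. ]
ptmean [443.68220524 322.79370787  15.11125631] [413.14813596 273.93797528   6.45798311] [494.64381594 376.62086195  24.04341148]
jar hi 114 [531.1978352   76.16369382 124.92731425] [505.75491773  49.8693299  116.03980443] [557.94300718 102.08458696 136.94041948]
side px 327.5 222.5 n 19 enc 327.5 222.5 2.549609661102295 -> [ 443.9 -240.4   22. ] mean [ 443.6 -240.4   22. ]
side px 200.5 304.0 n 286 enc 200.25341796875 303.5821838378906 11.761090278625488 -> [437.  330.7  16. ] mean [436.8 330.6  16. ]
side px 193.5 274.5 n 406 enc 193.5 274.5 14.23034954071045 -> [554.6 269.2  16. ] mean [554.6 269.3  16. ]
side px 214.5 331.0 n 174 enc 214.5 331.0 9.013978004455566 -> [330.5 365.5  16. ] mean [330.7 364.9  16. ]
ptmean [438.36578316 329.61007122  14.603784  ] [411.21219647 295.78747787   6.01311738] [472.4638538  358.40634902  19.4383688 ]
jar hi 112 [530.47598171  80.39536523 123.5596106 ] [506.29030051  54.4010314  116.03934457] [558.24177337 105.42502711 129.92500363]
((230.4000244140625, 201.1999969482422), (36.68241500854492, 37.31486892700195), 71.56504821777344) [530.87813634  75.77017744  22.        ]
```

View pics/c2.png

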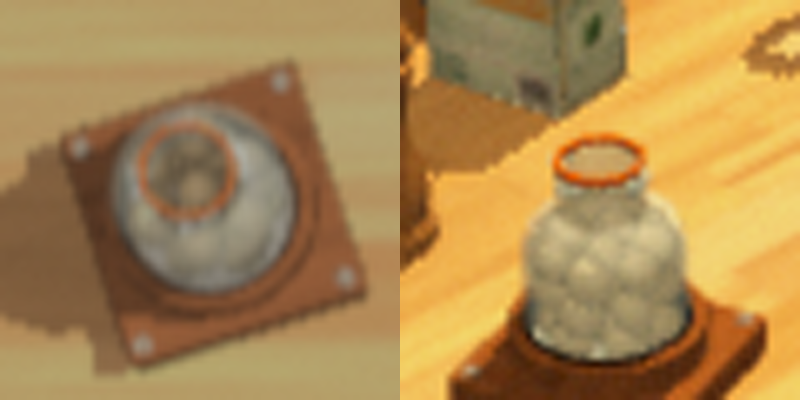

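The crops show the orange gasket clearly in both views, but the threads can't be made out, so I'll feel for them.

```bash
cat >> h.py <<'E'
def tri(uvt,uvs):
    A=[];b=[]
    for n,uv in(("top",uvt),("side",uvs)):
        R,t,f,cx,cy=cam(n); o=-R.T@t; d=R.T@np.array([(uv[0]-cx)/f,(uv[1]-cy)/f,1]); d/=np.linalg.norm(d)
        M=np.eye(3)-np.outer(d,d); A.append(M); b.append(M@o)
    x=np.linalg.lstsq(np.vstack(A),np.hstack(b),rcond=None)[0]
    r=max(np.linalg.norm(M@x-c) for M,c in zip(A,b)); return x.round(1),r.round(2)
def ellc(m,c,r):
    v,u=np.mgrid[:420,:560]; k=(m&(np.hypot(u-c[0],v-c[1])<r)).astype(np.uint8)
    cs,_=cv2.findContours(k,cv2.RETR_EXTERNAL,cv2.CHAIN_APPROX_NONE); c=max(cs,key=cv2.contourArea)
    e=cv2.fitEllipse(cv2.convexHull(c)) ; return e
def delta(st,p):
    y=np.radians(st["tcp_rot"][2]); d=np.array(p)-st["tool_pos"]
    return np.array([d[0]*np.cos(y)+d[1]*np.sin(y), d[0]*np.sin(y)-d[1]*np.cos(y), -d[2]])/10
E
python3 - <<'E'
from h import *
S={}
for n in("side","top"):
    z=np.load(n+"0.npz"); S[n]=cv2.cvtColor(z["p"],cv2.COLOR_RGB2HSV).astype(int)
def om(n): h=S[n]; return (h[...,0]<14)&(h[...,1]>150)&(h[...,2]>90)
def bl(n): h=S[n]; return (h[...,0]>95)&(h[...,0]<130)&(h[...,1]>90)&(h[...,2]>40)
gt=ellc(om("top"),(224,194),14); gs=ellc(om("side"),(246,224),20); print(gt,gs,tri(gt[0],gs[0]))
print([S["top"][v,u] for u,v in((150,224),(143,232),(130,232))],[S["side"][v,u] for u,v in((192,304),(201,309),(170,310))])
def br(n):
    h=S[n]; return (h[...,0]<28)&(h[...,1]>190)&(h[...,2]<190)
for c1,c2 in(((150,232),(201,304)),((170,195),(194,274)),((139,267),(215,331))):
    try:
        a=ellc(br("top"),c1,20);b=ellc(br("side"),c2,20);print(a,b,tri(a[0],b[0]),ray("top",*a[0],16),ray("side",*b[0],16))
    except Exception as e: print(e)
print("disk",tri((334.9,227.1),(327.5,222.5)))
s=sense(); print(delta(s,(443,-241.7,130)))
E
```

```text
((216.12635803222656, 190.00143432617188), (3.6990466117858887, 6.78944206237793), 72.37520599365234) ((244.10279846191406, 222.05267333984375), (7.891528606414795, 12.193017959594727), 86.1691665649414) (array([533.7,  95.6, 135.7]), np.float64(13.78))
[array([ 18, 156, 176]), array([ 18, 156, 176]), array([ 18, 123, 179])] [array([ 20, 227, 226]), array([ 20, 227, 203]), array([ 18, 175, 236])]
max() iterable argument is empty
max() iterable argument is empty
max() iterable argument is empty
disk (array([ 444.6, -243.5,   20.2]), np.float64(1.29))
[ 29.13155283 -18.75329254  12.23361075]
```

```bash
python3 -m crank '[[29.1,-18.8,8,0,4.5],[29.1,-18.8,8,0,4.5],[29.1,-18.8,8,0,4.5],[29.1,-18.8,8,0,4.5],[29.1,-18.8,8,0,4.5],[29.1,-18.8,8,0,4.5],[29.1,-18.8,8,0,4.5],[29.1,-18.8,8,0,4.5],[29.1,-18.8,12,0,4.5],[29.1,-18.8,12,0,4.5],[29.1,-18.8,12,0,4.5],[29.1,-18.8,12,0,4.5]]' 30
python3 - <<'E'
from h import *
print(delta(sense(),(443.5,-242,35)))
for n in("side","top"):
    p,d=snapshot(n); cv2.imwrite(f"pics/{n}1.png",p[:,:,::-1]); np.savez(f"{n}1.npz",p=p,d=d)
a=cv2.imread("pics/side1.png")[130:250,260:380];b=cv2.imread("pics/top1.png")[160:280,280:400]
a0=cv2.imread("pics/side0.png")[195:255,215:275];b0=cv2.imread("pics/top0.png")[202:262,120:180]
f=lambda x:cv2.resize(x,(400,300) if 0 else (300,300),interpolation=cv2.INTER_CUBIC)
cv2.imwrite("pics/m1.png",np.vstack([np.hstack([f(a),f(b)]),np.hstack([f(a0),f(b0)])]))
E
```

```text
time: 1.3
tool_pos: [443.0, -242.9, 134.8]
tcp_rot: [179.9, -0.0, 26.1]
ft_force: [0.3, 0.0, 0.1]
finger_gap: 44.9
grip_force: 0.0
[ 0.08560835 -0.05858055  9.98254228]
```

View pics/m1.png

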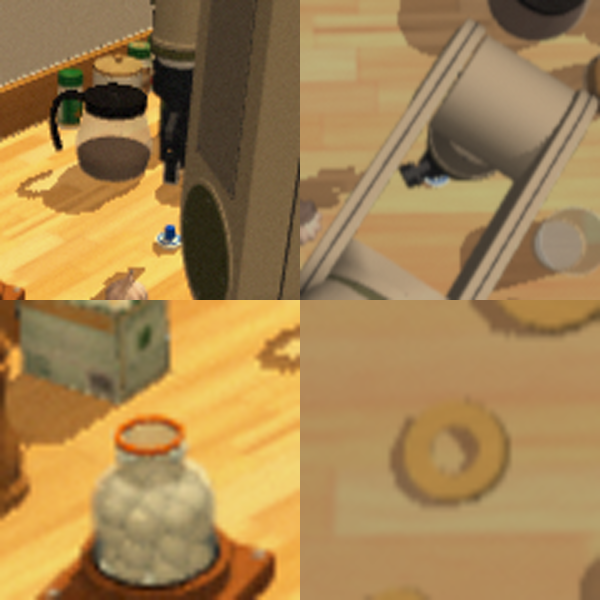

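The side view shows the fingers directly above the knob, so I descend and grip.

```bash
python3 -m crank '[[0.05,-0.05,4,0,4.5],[0.05,-0.05,7,0,4.5],[0.05,-0.05,9,0,4.5],[0.05,-0.05,9.85,0,4.5],[0.05,-0.05,9.85,0,4.5],[0.05,-0.05,9.85,0,0.8],[0.05,-0.05,9.85,0,0.8],[0.05,-0.05,9.85,0,0.8],[0.05,-0.05,9.85,0,0.8],[0.05,-0.05,9.85,0,0.8],[0.05,-0.05,9.85,0,0.8],[0.05,-0.05,9.85,0,0.8]]' 30
```

```text
time: 2.6
tool_pos: [444.1, -242.1, 36.7]
tcp_rot: [179.8, -0.1, 26.1]
ft_force: [-1.8, -0.1, 6.7]
finger_gap: 14.6
grip_force: 29.3
```

```bash
python3 -m crank '[[0,0,-2,0,0.8],[0,0,-6,0,0.8],[0,0,-10.5,0,0.8],[0,0,-15,0,0.8],[3,-3.4,-15,0,0.8],[6,-6.8,-15,0,0.8],[9,-10.2,-15,0,0.8],[12,-13.7,-15,0,0.8],[15,-17.1,-15,0,0.8],[18,-20.5,-15,0,0.8],[20,-22.8,-15,0,0.8],[21.3,-24.2,-15,0,0.8],[21.9,-24.9,-15,0,0.8],[21.9,-24.9,-15,0,0.8],[21.9,-24.9,-15,0,0.8]]'
python3 - <<'E'
from h import *
for n in("side","top"):
    p,d=snapshot(n); cv2.imwrite(f"pics/{n}2.png",p[:,:,::-1]); np.savez(f"{n}2.npz",p=p,d=d)
a=cv2.imread("pics/side2.png")[190:250,215:275];b=cv2.imread("pics/top2.png")[165:225,200:260]
f=lambda x:cv2.resize(x,(400,400),interpolation=cv2.INTER_CUBIC)
cv2.imwrite("pics/m2.png",np.hstack([f(a),f(b)]))
E
```

```text
time: 4.1
tool_pos: [529.8, 78.1, 184.9]
tcp_rot: [180.0, 0.0, 26.1]
ft_force: [-0.2, 0.1, 0.1]
finger_gap: 14.7
grip_force: 29.4
```

View pics/m2.png

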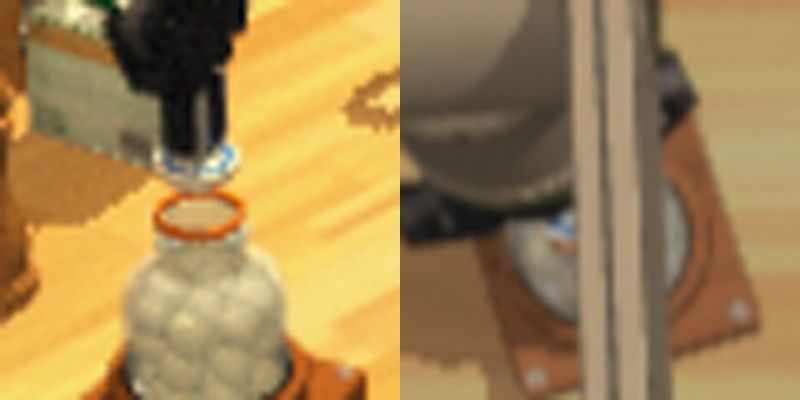

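Side view: the flange is centred at about crop x=197 and the gasket at x=200, so they line up laterally. The top view is mostly blocked by the arm. I'll measure the offset numerically in the side picture.

```bash
python3 - <<'E'
from h import *
for n,k,c,r in(("side","2",(245,222),13),("side","0",(245,222),13),("top","0",(227,195.5),10)):
    p=np.load(n+k+".npz")["p"].astype(float)
    o=np.clip((p[...,0]-p[...,2])/(p.sum(-1)+1)-.42,0,None)*((p[...,0]-1.55*p[...,1])>0)  # orange-ness
    v,u=np.mgrid[:420,:560]; m=(o>0.02)&(np.hypot(u-c[0],v-c[1])<r)
    pts=np.stack([u[m],v[m]],1).astype(np.float32)
    e=cv2.fitEllipse(pts); print(n,k,m.sum(),np.array(e[0]).round(2),np.array(e[1]).round(1),(u[m].min()+u[m].max())/2,(v[m].min()+v[m].max())/2,"->",ray(n,*e[0],128).round(1))
h=cv2.cvtColor(np.load("side2.npz")["p"],cv2.COLOR_RGB2HSV).astype(int)
w=(h[...,1]<95)&(h[...,2]>110)
for r in range(206,222): print(r,"".join("#" if w[r,c] else "." for c in range(232,258)), " ".join("%d/%d"%(h[r,c,1],h[r,c,2]) for c in range(236,254)))
s=sense(); t=s["tool_pos"]; z0=t[2]-36.7
for dz in(0,7,8.75,10.5): print(dz,np.round(proj("side",(t[0],t[1],z0+dz)),2))
for a in range(0,360,45):
    c,sn=np.cos(np.radians(a)),np.sin(np.radians(a)); print(a,np.round(proj("side",(t[0]+20*c,t[1]+20*sn,z0+7)),1),np.round(proj("side",(t[0]+17*c,t[1]+17*sn,z0+2)),1))
E
```

```text
side 2 25 [244.51 221.61] [ 6.8 12.9] 244.5 221.5 -> [530.6  79.  128. ]
side 0 35 [244.4 221.5] [ 6.9 12.7] 244.5 221.5 -> [531.4  78.8 128. ]Traceback (most recent call last):
  File "<stdin>", line 7, in <module>
cv2.error: OpenCV(4.12.0) /io/opencv/modules/imgproc/src/shapedescr.cpp:361: error: (-201:Incorrect size of input array) There should be at least 5 points to fit the ellipse in function 'fitEllipseNoDirect'
```

```bash
python3 - <<'E'
from h import *
p=np.load("top0.npz")["p"]; h=cv2.cvtColor(p,cv2.COLOR_RGB2HSV).astype(int)
for c in ((227,188),(220,195),(227,195),(227,202)): print(c,p[c[1],c[0]])
v,u=np.mgrid[:420,:560]; q=p.astype(float); o=(q[...,0]-q[...,2])/q[...,0]; m=(o>.5)&(q[...,0]/q[...,1]>1.45)&(np.hypot(u-227,v-195.5)<10)
if m.sum()>5: e=cv2.fitEllipse(np.stack([u[m],v[m]],1).astype(np.float32)); print("top",m.sum(),e,ray("top",*e[0],128))
h=cv2.cvtColor(np.load("side2.npz")["p"],cv2.COLOR_RGB2HSV).astype(int)
for r in range(208,222): print(r," ".join("%d/%d"%(h[r,c,1],h[r,c,2]) for c in range(236,254)))
s=sense(); t=s["tool_pos"]; z0=t[2]-36.7
print(t)
for dz in(0,8.75): print(dz,np.round(proj("side",(t[0],t[1],z0+dz)),2))
for a in range(0,360,45):
    c,sn=np.cos(np.radians(a)),np.sin(np.radians(a)); print(a,np.round(proj("side",(t[0]+20*c,t[1]+20*sn,z0+8.75)),1),np.round(proj("side",(t[0]+16*c,t[1]+16*sn,z0+1)),1))
E
```

```text
(227, 188) [164 125  98]
(220, 195) [169 113  74]
(227, 195) [112  96  72]
(227, 202) [147 105  75]
top 22 ((226.53330993652344, 195.0789031982422), (13.324884414672852, 13.537717819213867), 144.0359344482422) [530.39438166  76.06020596 128.        ]
208 83/144 91/138 88/130 72/60 36/21 21/24 73/21 13/19 67/76 74/110 51/55 12/22 73/56 152/225 146/247 152/248 156/248 158/248
209 94/136 95/134 91/123 71/61 51/25 28/18 51/20 67/19 70/58 73/108 18/57 36/21 77/66 151/229 154/247 153/248 162/248 161/248
210 84/118 89/126 83/135 71/61 0/27 0/16 41/25 12/21 68/56 69/104 55/70 27/28 98/109 151/244 157/248 159/248 165/248 170/247
211 91/90 93/110 87/140 49/73 9/30 43/24 35/22 61/21 59/56 78/104 36/78 12/62 15/136 100/237 143/248 161/247 172/246 169/247
212 91/90 87/106 81/176 35/118 31/50 54/33 64/24 12/22 65/63 69/107 7/70 69/155 66/173 75/201 78/243 153/248 164/247 161/248
213 95/107 89/114 62/222 30/135 31/91 64/87 72/71 72/67 70/88 76/118 58/145 82/208 22/218 76/197 57/240 142/248 156/248 155/248
214 108/137 100/127 94/196 36/142 57/108 61/138 64/132 68/139 54/114 55/154 41/239 33/244 72/1
[... 682 characters left out ...]
 183/184 180/188 189/179 219/182 245/228 200/243 172/248 161/248 160/248
220 159/248 155/247 189/246 251/234 200/171 170/183 116/222 118/218 122/216 120/216 119/216 123/203 136/176 173/153 238/197 221/244 165/248 154/248
221 159/248 131/243 204/241 188/191 101/177 120/206 123/215 123/216 122/215 120/217 123/213 126/213 129/209 121/200 172/190 201/237 161/246 154/248
[529.85757384  77.68341367 184.90960287]
0 [244.7  215.93]
8.75 [244.57 213.47]
0 [240.3 211.3] [241.3 213.9]
45 [238.1 213.6] [239.5 215.7]
90 [239.7 215.8] [240.8 217.5]
135 [244.2 216.7] [244.4 218.2]
180 [248.9 215.7] [248.2 217.4]
225 [251.1 213.4] [249.9 215.6]
270 [249.4 211.2] [248.5 213.8]
315 [244.9 210.3] [245.  213.1]
```

The numbers put the jar axis within about 1 mm of the tool, so I'll lower the disk gently and watch the force.

```bash
python3 -m crank '[[0,0,0.5,0,0.8],[0,0,1.2,0,0.8],[0,0,1.8,0,0.8],[0,0,2.0,0,0.8],[0,0,2.15,0,0.8],[0,0,2.3,0,0.8],[0,0,2.3,0,0.8]]'
```

```text
time: 4.9
tool_pos: [530.3, 78.6, 162.2]
tcp_rot: [180.0, -0.0, 26.1]
ft_force: [-0.7, -0.9, 4.1]
finger_gap: 14.6
grip_force: 29.8
```

```bash
python3 -m crank '[[-0.05,0.02,-0.1,0,0.8],[-0.09,0.03,-0.1,0,0.8],[-0.09,0.03,0.0,0,0.8],[-0.09,0.03,0.1,0,0.8],[-0.09,0.03,0.2,0,0.8],[-0.09,0.03,0.2,0,0.8]]'
```

```text
time: 5.5
tool_pos: [530.1, 78.1, 160.7]
tcp_rot: [179.9, -0.1, 26.1]
ft_force: [2.7, -1.5, 7.0]
finger_gap: 14.4
grip_force: 30.2
```

```bash
python3 -m crank '[[0.0,0,-0.2,0,0.8],[0.04,0.06,-0.2,0,0.8],[0.04,0.06,-0.1,0,0.8],[0.04,0.06,0,0,0.8],[0.04,0.06,0,0,0.8]]'; python3 -m crank '[[0,0,0.1,0,0.8],[0,0,0.2,0,0.8],[0,0,0.2,0,0.8]]'
```

```text
time: 6.0
tool_pos: [530.3, 77.8, 160.2]
tcp_rot: [180.0, -0.1, 26.1]
ft_force: [1.7, -0.9, 7.3]
finger_gap: 14.4
grip_force: 30.2
time: 6.3
tool_pos: [530.5, 77.4, 157.8]
tcp_rot: [179.9, -0.1, 26.1]
ft_force: [5.6, -3.1, 3.7]
finger_gap: 14.3
grip_force: 29.7
```

```bash
python3 -m crank '[[0.04,0.06,0,0,0.8],[0.06,0.08,0,0,0.8],[0.06,0.08,0,0,0.8],[0.06,0.08,0,0,0.8]]'
```

```text
time: 6.7
tool_pos: [530.6, 77.3, 157.6]
tcp_rot: [-180.0, 0.0, 26.1]
ft_force: [2.2, -1.1, 3.6]
finger_gap: 14.4
grip_force: 29.8
```

```bash
python3 -m crank '[[0.07,0.1,0,0,0.8],[0.07,0.1,0,0,2.0],[0.07,0.1,0,0,3.5],[0.07,0.1,0,0,3.5],[0.07,0.1,-2,0,3.5],[0.07,0.1,-6,0,3.5],[0.07,0.1,-9,0,3.5],[0.07,0.1,-9,0,8.5]]'
python3 - <<'E'
from h import *
p,d=snapshot("side"); np.savez("side3.npz",p=p,d=d)
cv2.imwrite("pics/s3.png",cv2.resize(p[170:250,205:285,::-1],(600,600),interpolation=cv2.INTER_CUBIC))
E
```

```text
time: 7.5
tool_pos: [534.3, 76.9, 253.3]
tcp_rot: [179.8, -0.4, 26.1]
ft_force: [-0.0, -0.7, 0.3]
finger_gap: 48.3
grip_force: 0.0
```

View pics/s3.png

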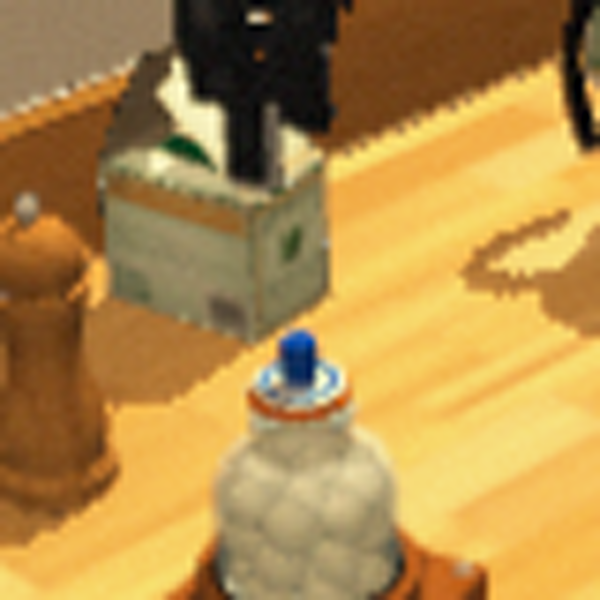

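The disk sits flat on the gasket, knob up, with an even orange rim under the flange at about crop (300,395). Next I locate the ring precisely.

```bash
python3 - <<'E'
from h import *
v,u=np.mgrid[:420,:560]
for n,c,r,th in(("top",(150.9,231.5),14,140),("side",(200.5,304),15,200)):
    h=cv2.cvtColor(np.load(n+"0.npz")["p"],cv2.COLOR_RGB2HSV).astype(int); P=cloud(n,np.load(n+"0.npz")["d"])
    near=np.hypot(u-c[0],v-c[1])<r
    for T in(th-8,th,th+8):
        m=near&(h[...,1]>T)&(h[...,2]>140)
        try:
            e=cv2.fitEllipse(cv2.convexHull(np.stack([u[m],v[m]],1).astype(np.float32))); print(n,T,m.sum(),np.round(e[0],2),np.round(e[1],1),ray(n,*e[0],14).round(1))
        except Exception as x: print(x)
    m=near&(P[...,2]>10)&(P[...,2]<22); a,b=[(np.percentile(P[m],q,axis=0)) for q in(3,97)]
    print(n,"depth",m.sum(),P[m].mean(0).round(1),((a+b)/2).round(1))
print(np.linalg.norm(1))
s=sense(); print(s["tool_pos"],s["finger_gap"],s["joint_pos"].round(0))
E
```

```text
top 132 287 [150.27 230.75] [20.3 22.1] [445.2 324.7  14. ]
top 140 254 [150.28 231.38] [19.4 20.6] [443.2 324.6  14. ]
top 148 221 [150.52 231.57] [18.9 19.8] [442.6 323.9  14. ]
top depth 238 [443.1 323.2  15.7] [442.8 323.3  16.1]
side 192 250 [200.32 303.82] [19.6 24.3] [438.1 330.   14. ]
side 200 226 [200.54 301.95] [15.2 23.5] [443.6 325.2  14. ]
side 208 213 [200.37 302.06] [14.9 23. ] [443.6 325.8  14. ]
side depth 258 [440.1 328.9  15.3] [441.1 327.7  14.9]
1.0
[533.29031512  76.82868277 250.5970387 ] 56.08012338184784 [ 3. -2. 96.  0. 86. 67.]
```

```bash
python3 -m crank '[[0.5,-5,0,-0.14,8.5],[1,-10,0,-0.28,8.5],[1.5,-15,0,-0.42,8.5],[2,-19,0,-0.56,8.5],[2.4,-23,0,-0.7,8.5],[2.76,-26.2,2,-0.84,8.5],[2.76,-26.2,5,-0.98,8.5],[2.76,-26.2,9,-1.12,8.5],[2.76,-26.2,13,-1.26,8.5],[2.76,-26.2,15,-1.4,8.5],[2.76,-26.2,16,-1.5,8.5],[2.76,-26.2,16,-1.57,8.5],[2.76,-26.2,16,-1.57,8.5],[2.76,-26.2,16,-1.57,8.5]]' 40
python3 - <<'E'
from h import *
s=sense(); print(delta(s,(443.3,324.4,25)),s["joint_pos"].round(0))
E
```

```text
time: 8.95
tool_pos: [440.7, 323.8, 86.9]
tcp_rot: [-179.9, 0.0, 115.9]
ft_force: [0.4, -0.3, 0.0]
finger_gap: 85.1
grip_force: 0.0
[-0.05838072  0.25806379  6.19094612] [ 31.   8. 103.  -0.  69.   5.]
```

```bash
python3 -m crank '[[-0.05,0.25,3,0,8.5],[-0.05,0.25,5,0,8.5],[-0.05,0.25,6.2,0,8.5],[-0.05,0.25,6.45,0,8.5],[-0.05,0.25,6.45,0,7],[-0.05,0.25,6.45,0,5.8],[-0.05,0.25,6.45,0,5.8],[-0.05,0.25,6.45,0,5.8],[-0.05,0.25,6.45,0,5.8],[-0.05,0.25,6.45,0,5.8]]' 40
```

```text
time: 9.95
tool_pos: [444.9, 325.5, 25.0]
tcp_rot: [179.8, -0.0, 116.1]
ft_force: [-0.7, -0.2, 5.8]
finger_gap: 60.3
grip_force: 43.8
```

```bash
python3 -m crank '[[0,0,-1,0,5.8],[0,0,-4,0,5.8],[0,0,-8,0,5.8],[0,0,-12.5,0,5.8],[0,0,-17.5,0,5.8],[-4,-0.5,-17.5,0,5.8],[-8,-1,-17.5,0,5.8],[-12,-1.4,-17.5,0,5.8],[-16,-1.9,-17.5,0,5.8],[-20,-2.4,-17.5,0,5.8],[-23.5,-2.8,-17.5,0,5.8],[-25.5,-3.1,-17.5,0,5.8],[-26.1,-3.16,-17.5,0,5.8],[-26.1,-3.16,-17.5,0,5.8],[-26.1,-3.16,-17.5,0,5.8],[-26.1,-3.16,-17.5,0,5.8]]'
python3 - <<'E'
from h import *
p,d=snapshot("side"); np.savez("side4.npz",p=p,d=d)
cv2.imwrite("pics/s4.png",cv2.resize(p[180:240,215:275,::-1],(600,600),interpolation=cv2.INTER_CUBIC))
s=sense(); print(delta(s,(530.9,77.1,190)),s["tool_pos"],s["joint_pos"].round(0))
E
```

```text
time: 11.55
tool_pos: [529.8, 77.6, 198.4]
tcp_rot: [180.0, -0.0, 116.1]
ft_force: [0.8, -0.6, -1.1]
finger_gap: 60.4
grip_force: 43.6
[-0.08890566  0.08098343  0.83626841] [529.78118702  77.54103374 198.36268409] [  3.  -1. 100.   0.  81. -23.]
```

View pics/s4.png

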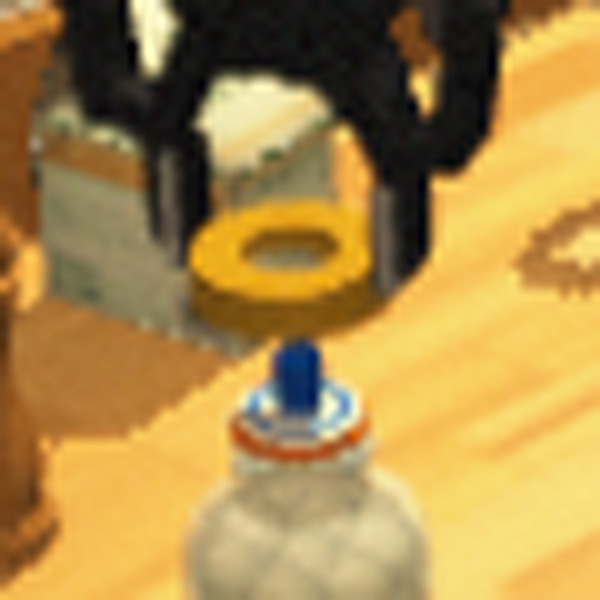

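The ring hole is centred at about crop (290,250) and the knob at (298,385). I'll compare these with the projected positions.

```bash
python3 - <<'E'
from h import *
p=np.load("side4.npz")["p"]; h=cv2.cvtColor(p,cv2.COLOR_RGB2HSV).astype(int); v,u=np.mgrid[:420,:560]
bl=(h[...,0]>100)&(h[...,0]<130)&(h[...,1]>130)&(np.hypot(u-244.5,v-217)<5)
print("knob",u[bl].mean(),v[bl].mean(),bl.sum(), [ (r,u[bl&(v==r)].mean()) for r in range(213,222) if (bl&(v==r)).any()])
top=(h[...,0]>15)&(h[...,0]<28)&(h[...,1]>190)&(h[...,2]>175)&(np.abs(u-243.5)<11)&(np.abs(v-206)<7)
for r in range(199,214): print(r,"".join("#" if top[r,c] else "." for c in range(230,258)))
e=cv2.fitEllipse(cv2.convexHull(np.stack([u[top],v[top]],1).astype(np.float32))); print("ringtop",e)
t=sense()["tool_pos"]
print("pred ringtop@tcp",proj("side",(t[0],t[1],t[2]-9)),"knob@530.9,77.1", proj("side",(530.9,77.1,142.5)),proj("side",(530.9,77.1,152.5)))
for d in((1,0),(0,1)): print(d,np.array(proj("side",(t[0]+d[0],t[1]+d[1],t[2]-9)))-proj("side",(t[0],t[1],t[2]-9)))
E
```

```text
knob 244.56521739130434 217.3913043478261 23 [(215, np.float64(244.5)), (216, np.float64(244.5)), (217, np.float64(244.5)), (218, np.float64(244.5)), (219, np.float64(244.5)), (220, np.float64(245.0))]
199 ............................
200 ..............###...........
201 .......###############......
202 ......################......
203 .....######.......####......
204 ....#####..........###......
205 ....#####.........####......
206 ....######.......#####......
207 .....################.......
208 ......#############.........
209 .........########...........
210 ............................
211 ............................
212 ............................
213 ............................
ringtop ((243.0081329345703, 204.5015869140625), (9.429817199707031, 18.6871337890625), 85.01289367675781)
pred ringtop@tcp (np.float64(244.12233270514383), np.float64(204.19471604041885)) knob@530.9,77.1 (np.float64(244.7021315556573), np.float64(217.33704304560177)) (np.float64(244.55144251796958), np.float64(214.53949637225747))
(1, 0) [-0.21940961 -0.10644697]
(0, 1) [-0.24568802  0.11261147]
```

```bash
python3 -m crank '[[-0.1,0.03,0,0,5.8],[-0.1,0.03,1.2,0,5.8],[-0.1,0.03,2.4,0,5.8],[-0.1,0.03,3.2,0,5.8],[-0.1,0.03,3.8,0,5.8],[-0.1,0.03,4.2,0,5.8],[-0.1,0.03,4.4,0,5.8],[-0.1,0.03,4.4,0,5.8]]'
```

```text
time: 12.4
tool_pos: [530.7, 75.7, 154.1]
tcp_rot: [-180.0, -0.0, 116.1]
ft_force: [0.1, 0.1, -0.3]
finger_gap: 60.5
grip_force: 43.6
```

```bash
python3 -m crank '[[0,0,0.1,0,5.8],[0,0,0.2,0,5.8],[0,0,0.3,0,5.8],[0,0,0.4,0,5.8],[0,0,0.4,0,5.8]]'
```

```text
time: 12.9
tool_pos: [530.7, 75.7, 150.1]
tcp_rot: [-180.0, -0.0, 116.1]
ft_force: [0.7, 0.4, -0.6]
finger_gap: 60.5
grip_force: 43.6
```

```bash
python3 -m crank '[[0,0,0.05,0,5.8],[0,0,0.1,0,5.8],[0,0,0.15,0,5.8],[0,0,0.2,0,5.8],[0,0,0.2,0,5.8]]'
```

```text
time: 13.4
tool_pos: [531.0, 75.7, 149.5]
tcp_rot: [180.0, 0.0, 116.1]
ft_force: [-5.1, -0.8, 8.6]
finger_gap: 60.4
grip_force: 44.5
```

```bash
python3 -m crank '[[0.03,-0.06,-0.1,0,5.8],[0.03,-0.06,-0.07,0.07,5.8],[0.03,-0.06,-0.07,0.14,5.8],[0.03,-0.06,-0.07,0.2,5.8],[0.03,-0.06,-0.07,0.2,5.8]]'
```

```text
time: 13.9
tool_pos: [530.5, 75.8, 149.1]
tcp_rot: [179.9, 0.0, 104.6]
ft_force: [2.1, -0.3, -0.0]
finger_gap: 60.7
grip_force: 43.6
```

```bash
python3 -m crank '[[0,0,0.05,0,5.8],[0,0,0.1,0,5.8],[0,0,0.15,0,5.8],[0,0,0.15,0,5.8]]'
```

```text
time: 14.3
tool_pos: [530.7, 75.8, 148.7]
tcp_rot: [179.9, 0.0, 104.7]
ft_force: [-2.0, 0.2, 7.8]
finger_gap: 60.5
grip_force: 44.4
```

```bash
python3 -m crank '[[0,0,-0.03,0.05,5.8],[0,0,-0.03,0.1,5.8],[0,0,-0.03,0.15,5.8],[0,0,-0.03,0.2,5.8],[0,0,-0.03,0.2,5.8]]';python3 -m crank '[[0,0,0.0,0.07,5.8],[0,0,0.0,0.14,5.8],[0,0,0,0.2,5.8],[0,0,0,0.2,5.8]]'
```

```text
time: 14.8
tool_pos: [530.5, 75.7, 148.5]
tcp_rot: [179.9, 0.0, 93.1]
ft_force: [0.4, -0.1, 5.1]
finger_gap: 60.3
grip_force: 44.1
time: 15.2
tool_pos: [530.6, 75.8, 148.4]
tcp_rot: [179.9, -0.0, 81.7]
ft_force: [0.5, 0.5, 5.1]
finger_gap: 60.4
grip_force: 44.1
```

```bash
python3 -m crank '[[0,0,0.0,0.07,5.8],[0,0,0.0,0.14,5.8],[0,0,0,0.2,5.8],[0,0,0,0.2,5.8]]'
```

```text
time: 15.6
tool_pos: [530.1, 75.7, 147.5]
tcp_rot: [-180.0, -0.0, 70.3]
ft_force: [2.3, -0.0, 0.3]
finger_gap: 60.9
grip_force: 43.6
```

```bash
python3 -c "
from bench import sense; s=sense(); print(s['wrist_torque'],s['joint_pos'])"
```

```text
[ 0.16116154 -0.39940093  0.06692637] [2.64169847e+00 1.88234707e+00 1.02453522e+02 5.49009614e-03
 7.56687206e+01 2.23239116e+01]
```

```bash
python3 -m crank '[[0,0,0.05,0,5.8],[0,0,0.1,0,5.8],[0,0,0.15,0,5.8],[0,0,0.2,0,5.8],[0,0,0.2,0,5.8]]'; python3 -m crank '[[0,0,0.05,0,5.8],[0,0,0.1,0,5.8],[0,0,0.1,0,5.8]]'
```

```text
time: 16.1
tool_pos: [530.2, 75.7, 145.8]
tcp_rot: [180.0, -0.0, 70.3]
ft_force: [2.5, 1.1, -0.4]
finger_gap: 60.4
grip_force: 43.7
time: 16.4
tool_pos: [530.2, 75.7, 144.9]
tcp_rot: [180.0, -0.0, 70.2]
ft_force: [1.2, 1.8, 2.3]
finger_gap: 60.4
grip_force: 43.8
```

```bash
python3 -m crank '[[0,0,0.1,0,5.8],[0,0,0.2,0,5.8],[0,0,0.28,0,5.8],[0,0,0.28,0,5.8]]'; python3 -m crank '[[0,0,0.0,0.07,5.8],[0,0,0.0,0.14,5.8],[0,0,0,0.2,5.8],[0,0,0,0.2,5.8]]'; python3 -c "
from bench import sense; s=sense(); print(s['wrist_torque'],s['joint_pos'][5])"
```

```text
time: 16.8
tool_pos: [530.3, 75.7, 142.6]
tcp_rot: [180.0, -0.0, 70.2]
ft_force: [-0.7, 1.5, 6.8]
finger_gap: 60.5
grip_force: 44.3
time: 17.2
tool_pos: [530.4, 75.8, 142.6]
tcp_rot: [180.0, -0.0, 58.7]
ft_force: [0.2, 2.1, 6.6]
finger_gap: 60.7
grip_force: 44.2
[ 0.35177267  0.05928802 -0.05018641] 33.98648181143605
```

```bash
T='from bench import sense; s=sense(); print(s["wrist_torque"].round(3))'; python3 -m crank '[[0,0,0.0,0.07,5.8],[0,0,0.0,0.14,5.8],[0,0,0,0.14,5.8]]'; python3 -c "$T"; python3 -m crank '[[0,0,0.0,0.07,5.8],[0,0,0.0,0.14,5.8],[0,0,0,0.14,5.8]]'; python3 -c "$T"
```

```text
time: 17.5
tool_pos: [530.5, 76.1, 142.6]
tcp_rot: [180.0, -0.1, 50.6]
ft_force: [0.9, 2.6, 7.3]
finger_gap: 60.3
grip_force: 44.2
[ 0.493 -0.064 -0.108]
time: 17.8
tool_pos: [530.5, 76.1, 142.6]
tcp_rot: [180.0, -0.1, 42.6]
ft_force: [0.6, 2.0, 7.0]
finger_gap: 60.4
grip_force: 44.2
[ 0.419 -0.116 -0.128]
```

```bash
T='from bench import sense; s=sense(); print(s["wrist_torque"].round(3))'; python3 -m crank '[[0,0,0.0,0.06,5.8],[0,0,0.0,0.12,5.8],[0,0,0,0.12,5.8]]'; python3 -c "$T"; python3 -m crank '[[0,0,0.0,0.05,5.8],[0,0,0.0,0.1,5.8],[0,0,0,0.1,5.8]]'; python3 -c "$T"
```

```text
time: 18.1
tool_pos: [530.4, 75.8, 142.6]
tcp_rot: [180.0, -0.0, 35.7]
ft_force: [-0.7, 1.7, 6.2]
finger_gap: 60.5
grip_force: 44.2
[ 0.278 -0.044 -0.076]
time: 18.4
tool_pos: [530.5, 75.8, 142.6]
tcp_rot: [180.0, -0.1, 30.0]
ft_force: [0.8, 2.5, 6.3]
finger_gap: 60.5
grip_force: 44.2
[ 0.254 -0.085 -0.046]
```

```bash
T='from bench import sense; s=sense(); print(s["wrist_torque"].round(3), s["tcp_rot"][2].round(1))'; for i in 1; do python3 -m crank '[[0,0,0.0,0.05,5.8],[0,0,0.0,0.1,5.8],[0,0,0,0.1,5.8]]'; python3 -c "$T"; done; python3 -m crank '[[0,0,0.0,0.04,5.8],[0,0,0.0,0.08,5.8],[0,0,0,0.08,5.8]]'; python3 -c "$T"
```

```text
time: 18.7
tool_pos: [530.6, 75.9, 142.6]
tcp_rot: [180.0, -0.1, 24.3]
ft_force: [1.9, 1.4, 5.6]
finger_gap: 60.5
grip_force: 44.1
[ 0.401 -0.199 -0.043] 24.3
time: 19.0
tool_pos: [530.6, 76.0, 142.6]
tcp_rot: [180.0, -0.1, 19.7]
ft_force: [0.7, 2.5, 4.6]
finger_gap: 60.6
grip_force: 44.1
[ 0.408 -0.232 -0.033] 19.7
```

```bash
T='from bench import sense; s=sense(); print(s["wrist_torque"].round(3), s["tcp_rot"][2].round(1))'; python3 -m crank '[[0,0,0.0,0.04,5.8],[0,0,0.0,0.08,5.8],[0,0,0,0.08,5.8]]'; python3 -c "$T"; python3 -m crank '[[0,0,0.0,0.03,5.8],[0,0,0.0,0.06,5.8],[0,0,0,0.06,5.8]]'; python3 -c "$T"
```

```text
time: 19.3
tool_pos: [530.6, 75.9, 142.6]
tcp_rot: [-180.0, -0.1, 15.2]
ft_force: [1.3, 2.6, 5.1]
finger_gap: 60.8
grip_force: 44.1
[ 0.354 -0.227 -0.056] 15.2
time: 19.6
tool_pos: [530.7, 75.9, 142.6]
tcp_rot: [-180.0, -0.1, 11.8]
ft_force: [1.5, 2.9, 5.6]
finger_gap: 60.7
grip_force: 44.1
[ 0.419 -0.277  0.12 ] 11.8
```

```bash
T='from bench import sense; s=sense(); print(s["wrist_torque"].round(3), s["tcp_rot"][2].round(1))'; python3 -m crank '[[0,0,0.0,0.02,5.8],[0,0,0.0,0.04,5.8],[0,0,0,0.04,5.8]]'; python3 -c "$T"
```

```text
time: 19.9
tool_pos: [530.8, 76.1, 142.6]
tcp_rot: [-180.0, -0.1, 9.5]
ft_force: [2.9, 4.5, 5.5]
finger_gap: 60.6
grip_force: 44.1
[ 0.683 -0.548  0.613] 9.5
```

```bash
T='from bench import sense; s=sense(); print(s["wrist_torque"].round(3), s["tcp_rot"][2].round(1))'; python3 -m crank '[[0,0,-0.05,0,5.8],[0,0,-0.1,0,5.8],[0,0,-0.12,0,5.8],[0,0,-0.12,0,5.8]]'; python3 -c "$T"
```

```text
time: 20.3
tool_pos: [530.7, 76.1, 142.7]
tcp_rot: [-180.0, -0.1, 9.6]
ft_force: [7.9, 4.7, -3.2]
finger_gap: 60.5
grip_force: 44.2
[ 0.684 -1.34   0.557] 9.6
```

```bash
python3 -m crank '[[0,0,0.04,0,5.8],[0,0,0.04,-0.01,5.8],[0,0,0.04,-0.01,6.4],[0,0,0.04,-0.01,7.5],[0,0,0.04,-0.01,8.5],[0,0,0.04,-0.01,8.5],[0,0,-1,-0.01,8.5],[0,0,-5,-0.01,8.5],[0,0,-10,-0.01,8.5],[0,0,-15,-0.01,8.5],[0,0,-20,-0.01,8.5],[0,0,-20,-0.01,8.5]]'
python3 - <<'E'
from h import *
p,d=snapshot("side"); np.savez("side5.npz",p=p,d=d); P=cloud("side",d)
cv2.imwrite("pics/s5.png",cv2.resize(p[190:250,215:275,::-1],(600,600),interpolation=cv2.INTER_CUBIC))
h=cv2.cvtColor(p,cv2.COLOR_RGB2HSV).astype(int); v,u=np.mgrid[:420,:560]
m=(np.abs(u-244.5)<12)&(np.abs(v-220)<9)&(h[...,0]>15)&(h[...,0]<28)&(h[...,1]>190)
print(m.sum(),u[m].min(),u[m].max(),v[m].min(),v[m].max(),np.percentile(P[m][:,2],[50,90]))
print("pred centre top tight",proj("side",(530.6,77,133.5)),proj("side",(530.6,77,136.5)))
E
```

```text
time: 21.5
tool_pos: [532.8, 75.8, 353.5]
tcp_rot: [179.9, -0.8, 10.1]
ft_force: [0.5, 0.6, -0.6]
finger_gap: 85.0
grip_force: 0.0
174 235 254 216 228 [132.19259856 134.21772343]
pred centre top tight (np.float64(244.9250719363984), np.float64(219.85712911512746)) (np.float64(244.8804272395503), np.float64(219.0263229897787))
```

View pics/s5.png

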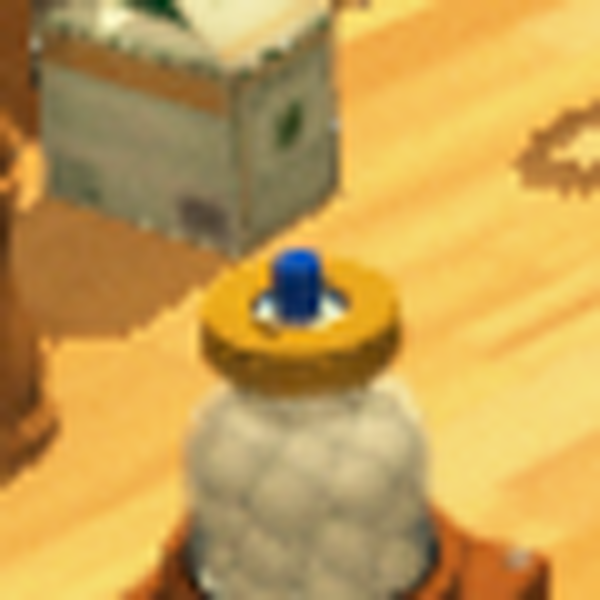

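The ring sits level and low over the knob, centred at about crop (300,310). It met the hard stop after about 61° and didn't lift when I pulled on it, so I'm handing the job in.

```bash
python3 -c "
from bench import hand_in; print(hand_in())"
```

```text
the job is handed in; nothing more can be done
None
```

The jar is closed and handed in at about 21.5 s: the disk lies flat on the gasket and the ring is screwed clockwise to its stop, where it stayed down under a light pull; the bystanders were not touched on purpose, and I did not check them afterwards.

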